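# Slide a filter under the inspection loupe with the carriage's lock held open

## Task

Bring the yellow filter under the loupe: with a fingertip press the round lock button on the carriage of the filter slide right down, keep it held down while you push the carriage along its rails all the way to the end stop at the loupe, then let the button spring back up so that the carriage is locked there. Grasp or lift nothing, do not touch the filter riding in its nest, and leave the things lying around where they are.

Things in the scene. Friction and masses are not known exactly. Their poses are not given: they have to be found in the camera images.
- slide_base: Fixed filter slide: aluminium base plate on feet, two steel rails and a T-track along its y axis. Origin on the plate's underside, 20 mm above the table, under the rails' centre line (plate: x -55 to 55, y -175 to 175, 10 mm thick; tab for the post: x to 100, y -25 to 140). +y points along the rails to the loupe end, z up. Brackets at both ends are 60 mm high; the end stop is at y = 126 to 140.
- loupe_axis (a point): Middle of the upper face of the loupe, 110 mm above the table. The black loupe (45 mm wide over its ring, lower face 80 mm above the table) is held over the rails near the end stop by an arm on a chrome post 33 mm thick, 76 mm to the side (slide_base's +x), top 140 mm above the table. All of it is fixed to the base.
- slide_carriage: Carriage, aluminium plate 84 mm wide (x), 145 mm long (y), upper face 59 mm above the table; origin 20 mm above the table under its middle, axes parallel to slide_base's. It moves only along slide_base's y: starts at y = -82 to -45 mm there, meets the end stop at +47.5 mm. Lock button at its y = -45 mm, filter nest at +45 mm. Unlocked it runs with about 1.2 N friction; the lock is positive.
- button_top (a point): Centre of the flat top of the black round lock button, 28 mm in diameter, upright on the carriage and travelling with it. The top is 70 mm above the table when up, 64 mm when fully down. A steel collar, 37 mm wide, surrounds it 62 mm above the table.
- lock_button (a joint): Travel of the lock button, m: 0 = up (locked), 0.006 = fully down (unlocked); straight down, springs back. The first 1 mm takes about 1 N, then its stem also pushes the lock shoe out of the rack; the carriage is free from about 4 mm, and fully down takes about 7.5 N. Let up, it lets the shoe lock the carriage again.
- lock_shoe (a joint): Travel of the hidden sprung lock shoe under the carriage, m: 0 = its rib stands in a notch of the rack under the T-track (locked), 0.0025 and more = clear of the teeth. The notches are 6 mm apart, and one is at the end stop; between notches the carriage slides up to 4 mm before the shoe snaps in.
- thumb_rest (a point): On the upright thumb rest, middle of its face towards the button, 79 mm above the table. The thumb rest is a plate on the carriage between button and nest, 44 mm wide across the slide, 6 mm thick, up to 90 mm above the table; its face is 18 mm from the button's axis. A fingertip holding the button down can push the carriage along by bearing on this face.
- stop_face (a point): Middle between the faces of the two rubber bumpers on the end stop, 53 mm above the table. The carriage's leading edge (72.5 mm ahead of its origin, 27.5 mm ahead of the nest's centre) meets these faces at the end of its travel.
- filter_nest (a point): Centre of the floor of the round nest on the carriage, where the filter lies: 59 mm above the table, 45 mm inside diameter, black rim 4 mm high and 4 mm thick. At the end stop it is under the loupe.
- filter_ring: The filter, a yellow disc in a black ring 42 mm in diameter and 6 mm high; origin at the centre of its underside. It lies loose in the nest and rides along with the carriage.
- lens_cap: Black cap, 33 mm in diameter, 11 mm high, lying on the base plate beside the rails; a bystander. Origin at the centre of its underside.
- eyepiece: Black spare eyepiece, 34 mm in diameter, 40 mm high, standing behind the slide; a bystander. Origin at the centre of its underside.
- ipa_bottle: White bottle with a blue cap, 36 mm in diameter, 75 mm high, standing behind the slide; a bystander. Origin at the centre of its underside.
- wipes_pack: Grey pack of wipes 88 x 60 x 24 mm, behind the slide near the instruments; a bystander. Origin at the centre of its underside.
- marker_black: Black marker pen, 133 mm long (its y axis), 12 mm high, behind the slide near the instruments; a bystander. Origin at the centre of its underside.
- tweezers: Steel tweezers, 131 mm long (its y axis), 9 mm high, in front of the slide; a bystander. Origin at the centre of its underside.

How it is judged (in metres and radians):
On the way, in this order (a step that is already met when the one before it is completed fails the run):
1. the lock button is pressed down (value of joint lock_button above 0.004 m and y of slide_carriage in the frame of slide_base below 0.03 m), for 0.1 s.
2. the carriage is against the end stop, its button still held down (y of slide_carriage in the frame of slide_base above 0.0455 m and value of joint lock_button above 0.003 m), for 0.15 s.
At the end, for the whole second after the job is handed in: The carriage stands within 2 mm of its end stop, at rest; the lock button is up again (within 1 mm) and the lock shoe is in its notch; the filter lies flat in its nest (within 4 mm of its centre) (y of slide_carriage in the frame of slide_base above 0.0455 m and value of joint lock_button below 0.001 m and value of joint lock_shoe below 0.0012 m and linear speed of slide_carriage below 0.005 m/s and horizontal distance between filter_ring and filter_nest below 0.004 m and z of filter_ring in the frame of filter_nest below 0.003 m and angle between filter_ring's own z axis and vertical below 0.1 rad); the robot touches nothing.
It fails at once if the carriage is dragged along with its lock button up (distance of slide_carriage from where it was at the start of the episode above 0.008 m and y of slide_carriage in the frame of slide_base below 0.0425 m and value of joint lock_button below 0.002 m and linear speed of slide_carriage above 0.04 m/s).
It fails at once if the filter is touched (contact force between the fingers and filter_ring above 0.3 N).
It fails at once if the filter leaves its nest (z of filter_ring in the frame of filter_nest above 0.006 m or horizontal distance between filter_ring and filter_nest above 0.01 m).
It fails at once if a bystander is moved by more than 15 mm, or lifted (distance of any of lens_cap, eyepiece, ipa_bottle, wipes_pack, marker_black, tweezers from where it was at the start of the episode above 0.015 m).
It also fails if it takes over 32 s, if anything falls off the work surface, if the arm or the gripper's body presses on something with over 40 N, if the wrist force passes 120 N, or if a joint passes its speed limit or range.

## Robot

A 6-joint arm with a two-finger parallel gripper is mounted at the origin on a cart in front of the work surface, level with it; the furniture and walls round the work are solid. World frame = base frame: x ahead of the robot, y to its left, z up, the work surface at z = 0. Lengths are in mm, angles in degrees, forces in N, time in s.
With the tool pointing down it reaches from about 300 to 850 mm from the base axis. Payload 4.2 kg.
Tool frame: the origin (TCP) lies midway between the tips of the shut fingers; the grasp point (between the pads) lies 19 mm behind it; z points along the fingers, y is the line along which they close (so a half turn about z gives the same grasp; the last joint's range is limited). The gripper opens to 91 mm and grips with 3 to 60 N. Pads are 32 mm wide; open, the fingers measure 118 mm over their backs; the gripper's body (76 mm by 178 mm) begins 60 mm behind the grasp point.
Start: joints at [73.167, 18.312, 89.639, -0, 72.044, -1.146], TCP at [155.477, 553.597, 213.976] pointing down, gripper open.
Joint ranges: [-177.97, 177.97], [-48.28, 115.42], [12.27, 149.76], [-77.06, 257.06], [2.81, 150.46], [-146.56, 146.56]. Speed limits (degrees/s): [147.25, 147.25, 180, 180, 180, 180].

## Interface

Orientations are given as [roll, pitch, yaw] about the fixed x, y, z axes, in that order (R = Rz(yaw) Ry(pitch) Rx(roll)).
In Python, from workcell import env gives the robot as it stands.
- The arm moves only by the shell command python3 -m jog 'ROWS' [FORCE]. ROWS is a JSON object of lists of equal length, an entry for each row: "jaw": the finger opening in mm, from 0 to 91.2; "slide": the shift along the tool's x, y, z in units of 30 mm (1.0 is 30 mm), a list of three; "spin": the turn about the tool's z in units of 8 degrees (1.0 is 8 degrees). In form: {"jaw": [jaw, ...], "slide": [[dx, dy, dz], ...], "spin": [spin, ...]}. A call has 1 to 10 rows; each row shifts and turns the commanded pose from where the row before left it, along the tool's axes as they then stand; what a row does not reach is not made up. A row lasts 1/10 s, in which the tool goes at most 50 mm and 8.59 degrees, less where a joint would pass 70% of its speed; a pose out of reach is approached as far as the arm can. A call is refused whole if a number of a shift passes 1 or a number of a turn 1, either way. A call with a gripper value outside its range is refused whole. The fingers move at their own pace and stop on an object; FORCE is the grip in N (left out, the last holds). Time passes only in rows, so rows that do not move let the fingers close. It gives the time, the measured TCP pose, the force, the opening and the grip force at its end, in the units of the state.
- env.state(): the state, without advancing time (a new reading comes with each control period).
- env.grab_frame(name): name is "scene" or "top" or "wrist"; returns the picture (400x640x3 uint8, red, green, blue); there is no depth.
- env.camera_model(name): a dict with "fx", "fy", "cx", "cy" (pixels), "D" ([k1, k2, p1, p2, k3] as OpenCV has them; the pictures are not rectified), "camera_from_world" (4x4, takes a point from world to camera coordinates). Camera axes: x right, y up, looking along -z (the intrinsics and any distortion apply to the point x, -y, -z); pixel columns grow to the right and rows downward; lengths in mm; the calibration is good to about 2 mm. A picture is of the moment at which its call begins: read the wrist's pose just before it. camera_model takes no time and is no camera call; for the wrist camera it gives the pose at the moment of the call.
- env.job_done(): hands the job in; it is judged then, once.
The state is a dict: "time_s": time; "qpos": joint angles; "qvel": joint speeds; "effort": joint torques, N m; "ee_pos": TCP position; "ee_rot": TCP orientation; "force": force on the tool from outside, world axes, zero at the start; "torque": the same for the moment, N m; "gripper_width": finger opening in mm; "gripper_force": force on a finger pad.
Only numpy, scipy, OpenCV 4.12 (cv2) and the standard library are available. Lean on these libraries where they do the work, as an engineer would, in place of code of your own. Each camera call takes 0.05 s, during which the arm holds its last target. There are 200 camera calls.

## Working session

There is one attempt and no reset: what is moved stays moved. The work goes in short steps, Python scripts to look and compute and a shell command to move; the robot and the scene stay as the last step left them, time stands still between calls to the robot, and variables do not carry over. Pictures are saved under pics/ and viewed, at most 10 in all, crops included, and the job is handed in when it is done.

```bash
mkdir -p pics; ls
python3 - <<'E'
from workcell import env
import cv2
s=env.state(); print(s)
for n in("top","scene"):
    cv2.imwrite(f"pics/{n}0.png",env.grab_frame(n)[:,:,::-1])
    m=env.camera_model(n); print(n,m)
E
```

```text
pics
{'time_s': 0.0, 'qpos': array([ 7.31663417e+01,  1.83515325e+01,  8.97069939e+01,  2.64514142e-04,
        7.20437299e+01, -1.14725302e+00]), 'qvel': array([-0.02259004,  0.05888492, -0.01366464, -0.0163658 , -0.05687988,
        0.09179063]), 'effort': array([-3.01887496e-05, -4.12465811e+01, -2.31966323e+01,  7.25727179e-02,
        4.59800370e-02, -1.54517111e-04]), 'ee_pos': array([155.32669823, 553.09255191, 213.11739022]), 'ee_rot': array([-1.79897769e+02, -2.29880897e-03,  1.64313511e+02]), 'force': array([-0.60370161,  0.32972082, -0.52198991]), 'torque': array([-0.00475955, -0.02299721, -0.02394774]), 'gripper_force': 0.0, 'gripper_width': 91.12671028818036}
top {'fx': 502.4954161666937, 'fy': 502.4954161666937, 'cx': 314.97911911974444, 'cy': 203.84653142010404, 'D': array([0.0191846, 0.       , 0.       , 0.       , 0.       ]), 'camera_from_world': array([[-1.47393634e-02, -9.99887571e-01,  2.75611119e-03,
         1.58066726e+02],
       [ 9.95965654e-01, -1.44374245e-02,  8.85662290e-02,
        -6.09917672e+02],
       [-8.85164804e-02,  4.05040191e-03,  9.96066477e-01,
        -1.14079634e+03],
       [ 0.00000000e+00,  0.00000000e+00,  0.00000000e+00,
         1.00000000e+00]])}
scene {'fx': 388.053556800273, 'fy': 388.053556800273, 'cx': 319.2041184048548, 'cy': 201.44574306693778, 'D': array([0.01127584, 0.        , 0.        , 0.        , 0.        ]), 'camera_from_world': array([[-4.24411475e-01, -9.05468801e-01,  1.07233527e-03,
         3.87930160e+02],
       [ 4.18416599e-01, -1.95069759e-01,  8.87059941e-01,
        -3.02379635e+02],
       [-8.02995921e-01,  3.76927101e-01,  4.61653021e-01,
        -4.79538658e+02],
       [ 0.00000000e+00,  0.00000000e+00,  0.00000000e+00,
         1.00000000e+00]])}
```

View pics/top0.png

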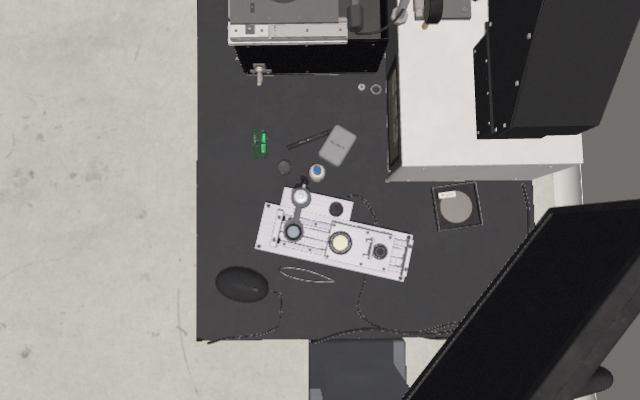

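View pics/scene0.png

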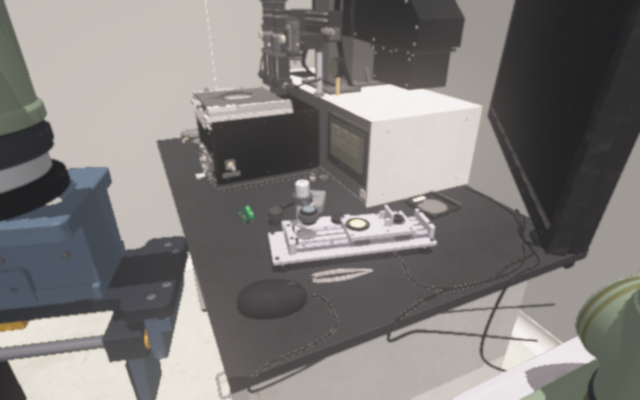

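The top view shows the button at about (380,251), the filter at (341,243), the loupe at (293,231) and the post at (301,197). The slide's +y points left and slightly up, and the scene view agrees with this layout. Next I measure positions on a zoomed crop.

```bash
cat > h.py <<'E'
from workcell import env
import numpy as np, cv2
def ray(n,uv,m=None):
    m=m or env.camera_model(n); K=np.array([[m['fx'],0,m['cx']],[0,m['fy'],m['cy']],[0,0,1]])
    p=cv2.undistortPoints(np.array([[uv]],float),K,m['D'])[0,0]
    T=m['camera_from_world']; R=T[:3,:3]
    return -R.T@T[:3,3], R.T@np.array([p[0],-p[1],-1.])
def onz(n,uv,z,m=None):
    o,d=ray(n,uv,m); return o+d*(z-o[2])/d[2]
E
python3 - <<'E'
from h import *
im=cv2.imread("pics/top0.png")
for nm,uv,z in(("button",(380,251),70),("filter",(341,243),65),("loupe",(293,231),110),("post",(301,197),140)):
    print(nm,onz("top",uv,z).round(1))
c=im[170:300,240:430]; cv2.imwrite("pics/crop.png",cv2.resize(c,None,fx=4.2,fy=4.2,interpolation=cv2.INTER_CUBIC))
h=cv2.cvtColor(im,cv2.COLOR_BGR2HSV); m=cv2.inRange(h,(18,40,120),(38,255,255)); m[:,:300]=0; m[:200]=0
n,l,s,ce=cv2.connectedComponentsWithStats(m); print(s,ce)
E
```

```text
button [501.2   6.6  70. ]
filter [520.2  92.5  65. ]
loupe [546.9 197.5 110. ]
post [617.  178.7 140. ]
[[     0      0    640    400 256000]] [[319.5 199.5]]
```

View pics/crop.png

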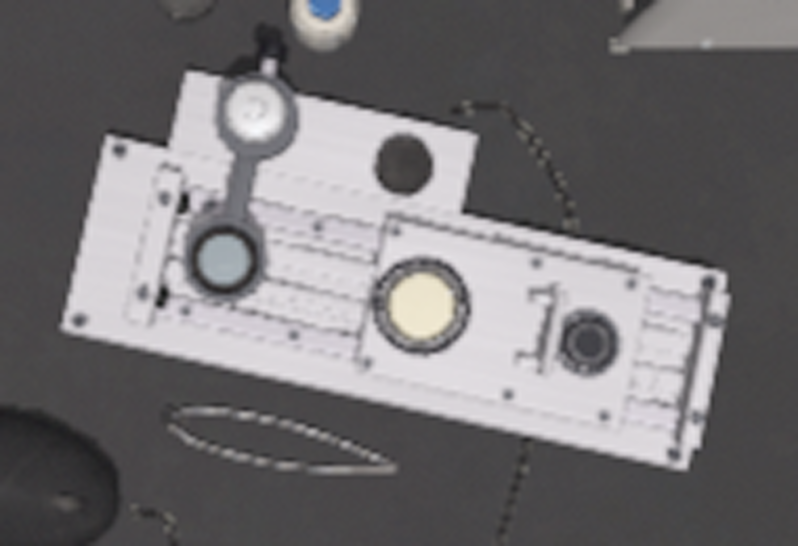

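The crop shows the following: button at (588,342), thumb-rest plate at (545,330), filter at (421,305), loupe at (223,261). The plate corners are at (63,328), (688,468), (728,270) and (107,136).

Run:
```python
from h import *
P=lambda c,z:onz("top",(c[0]/4.2+240-.38,c[1]/4.2+170-.38),z)
b=P((588,342),70);f=P((421,305),65);l=P((223,261),110);t=P((545,330),90)
a=[P(c,30) for c in((63,328),(688,468),(728,270),(107,136))]
ang=lambda v:np.degrees(np.arctan2(v[0],v[1]))
print(b,f,l,t); print("plate",a,"ang",ang(a[0]-a[1]),ang(a[3]-a[2]),ang(f-b),ang(l-b),"len",np.linalg.norm((a[0]-a[1])[:2]),np.linalg.norm((a[1]-a[2])[:2]))
th=np.radians(np.mean([ang(a[0]-a[1]),ang(a[3]-a[2])])); y=np.array([np.sin(th),np.cos(th)]);x=np.array([np.cos(th),-np.sin(th)])
c=np.mean(a,0)[:2]
for n,p in(("b",b),("f",f),("l",l),("t",t)): print(n,x@(p[:2]-c),y@(p[:2]-c))
for p in((405,400),(550,210),(388,175)):
  print(p,[onz("top",p,z).round(0) for z in(0,200,500)])
s=env.state(); print(s['ee_pos'],s['ee_rot'], onz("scene",(397,217),70))
```

```text
[501.12304693   7.45934209  70.        ] [521.93730404  95.02776299  65.        ] [545.31449898 198.14333934 110.        ] [507.7782999   32.22334753  90.        ]
plate [array([512.70432659, 289.31858021,  30.        ]), array([431.87837196, -50.32128374,  30.        ]), array([539.07195378, -75.58897208,  30.        ]), array([617.8505503 , 264.65417739,  30.        ])] ang 13.386003257303713 13.036330481556961 13.370596725967653 13.048082224900732 len 349.12472287708607 110.1313763585621
b -0.8587220820302122 -102.46431802534138
f -0.6082679781173259 -12.456546635269177
l -1.4158622485185042 93.27265047460386
t -0.03918554902042004 -76.83471175513924
(405, 400) [array([160., -51.,   0.]), array([219., -16., 200.]), array([307.,  35., 500.])]
(550, 210) [array([ 592., -407.,    0.]), array([ 578., -313.,  200.]), array([ 557., -171.,  500.])]
(388, 175) [array([681., -26.,   0.]), array([652.,   4., 200.]), array([609.,  49., 500.])]
[155.33950019 553.16354847 213.21506514] [-1.79910185e+02 -2.50003452e-03  1.64312472e+02] [497.53715583   8.64152644  70.        ]
```

Everything agrees with the given sizes: the plate measures 349 x 110, button to nest is 90 mm, the slide angle is 13.2° and the carriage is at y ≈ -57.5, so about 105 mm to travel. Next I check where the dark panel on the right stands, because the arm has to swing past it.

Run:
```python
from h import *
for p in((575,262),(497,190),(510,0)): print(p,[onz("scene",p,z).round(0) for z in(0,50,200,400)])
for p in((405,400),(480,300),(550,210)): print(p,[onz("top",p,z).round(0) for z in(0,50,100,200,400,700)])
im=cv2.imread("pics/scene0.png"); cv2.imwrite("pics/sc_crop.png",cv2.resize(im[100:400,380:],None,fx=2.9,fy=2,interpolation=cv2.INTER_CUBIC)[:, :800])
```

```text
(575, 262) [array([ 282., -295.,    0.]), array([ 243., -217.,   50.]), array([128.,  19., 200.]), array([-25., 333., 400.])]
(497, 190) [array([ 605., -423.,    0.]), array([ 533., -331.,   50.]), array([319., -56., 200.]), array([ 33., 310., 400.])]
(510, 0) [array([ 122079., -138082.,       0.]), array([ 1.09592e+05, -1.23920e+05,  5.00000e+01]), array([ 72131., -81436.,    200.]), array([ 22182., -24789.,    400.])]
(405, 400) [array([160., -51.,   0.]), array([175., -42.,  50.]), array([190., -33., 100.]), array([219., -16., 200.]), array([278.,  18., 400.]), array([365.,  70., 700.])]
(480, 300) [array([ 384., -233.,    0.]), array([ 389., -216.,   50.]), array([ 394., -200.,  100.]), array([ 405., -168.,  200.]), array([ 426., -103.,  400.]), array([457.,  -5., 700.])]
(550, 210) [array([ 592., -407.,    0.]), array([ 588., -384.,   50.]), array([ 585., -360.,  100.]), array([ 578., -313.,  200.]), array([ 564., -219.,  400.]), array([543., -77., 700.])]
```

View pics/sc_crop.png

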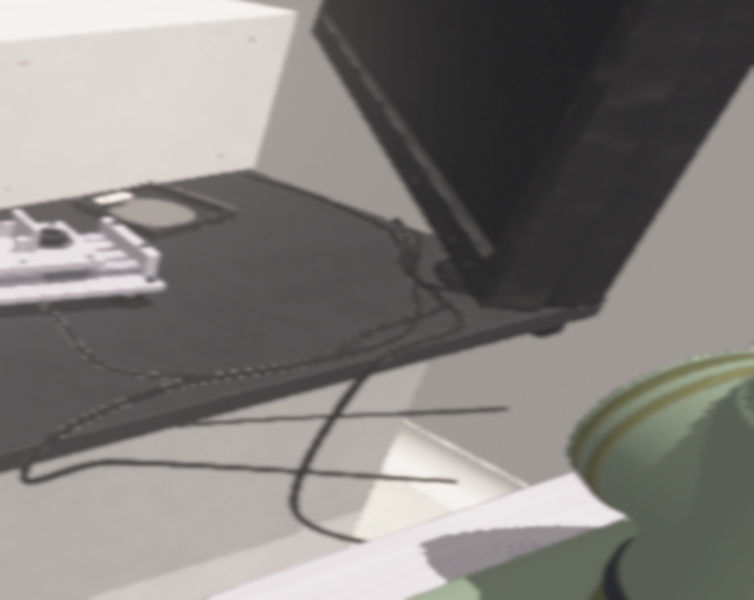

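Run:
```python
from h import *
def tri(a,b):
    o1,d1=ray("scene",a);o2,d2=ray("top",b)
    s=np.linalg.lstsq(np.c_[d1,-d2],o2-o1,rcond=None)[0]
    p,q=o1+s[0]*d1,o2+s[1]*d2; return ((p+q)/2).round(0),np.linalg.norm(p-q).round(0)
print(tri((490,115),(550,210)))
# epipolar: for scene points on near edge, height vs top edge line
for a in((518,180),(547,250),(575,175),(601,100),(640,20)):
  for b in((550,210),(500,275),(450,341),(405,400)): print(a,b,*tri(a,b))
```

```text
(array([ 574., -295.,  241.]), np.float64(3.0))
(518, 180) (550, 210) [ 569. -406.   47.] 56.0
(518, 180) (500, 275) [ 438. -244.  133.] 30.0
(518, 180) (450, 341) [ 326. -107.  206.] 7.0
(518, 180) (405, 400) [241.  -2. 262.] 10.0
(547, 250) (550, 210) [ 559. -550. -212.] 125.0
(547, 250) (500, 275) [ 407. -330.  -57.] 79.0
(547, 250) (450, 341) [ 287. -156.   67.] 42.0
(547, 250) (405, 400) [200. -29. 158.] 16.0
(575, 175) (550, 210) [ 513. -425.   86.] 182.0
(575, 175) (500, 275) [ 396. -267.  156.] 133.0
(575, 175) (450, 341) [ 294. -129.  221.] 90.0
(575, 175) (405, 400) [215. -22. 272.] 58.0
(601, 100) (550, 210) [ 482. -337.  285.] 217.0
(601, 100) (500, 275) [ 388. -218.  313.] 169.0
(601, 100) (450, 341) [ 299. -106.  341.] 125.0
(601, 100) (405, 400) [227. -13. 366.] 90.0
(640, 20) (550, 210) [ 451. -273.  435.] 258.0
(640, 20) (500, 275) [ 374. -180.  437.] 211.0
(640, 20) (450, 341) [298. -87. 441.] 166.0
(640, 20) (405, 400) [232.  -7. 448.] 128.0
```

Run:
```python
from h import *
def proj(n,P):
    m=env.camera_model(n);T=m['camera_from_world'];p=T[:3,:3]@np.array(P,float)+T[:3,3]
    return (np.array([m['cx']+m['fx']*p[0]/-p[2],m['cy']-m['fy']*p[1]/-p[2]]).round(0), p[2].round(0))
for b in((550,210),(500,275),(450,341),(405,400)):
  print(b,[(z,proj("scene",onz("top",b,z))) for z in(0,100,200,300,400,500,700)])
print([proj("scene",(0,0,z)) for z in(0,200,400)])
cv2.imwrite("pics/w0.png",env.grab_frame("wrist")[:,:,::-1])
im=cv2.imread("pics/scene0.png")[:,400:]; im=cv2.convertScaleAbs(im,alpha=3); cv2.imwrite("pics/sc2.png",cv2.resize(im,None,fx=1.5,fy=1.5)); t=cv2.convertScaleAbs(cv2.imread("pics/top0.png")[150:,380:],alpha=3)
cv2.imwrite("pics/sc2.png",np.hstack([cv2.resize(im,(360,600)),cv2.resize(t,(430,600))]))
```

```text
(550, 210) [(0, (array([496., 193.]), np.float64(-1108.0))), (100, (array([493., 164.]), np.float64(-1039.0))), (200, (array([490., 130.]), np.float64(-969.0))), (300, (array([486.,  92.]), np.float64(-900.0))), (400, (array([481.,  47.]), np.float64(-830.0))), (500, (array([476.,  -7.]), np.float64(-761.0))), (700, (array([ 462., -149.]), np.float64(-621.0)))]
(500, 275) [(0, (array([508., 227.]), np.float64(-940.0))), (100, (array([504., 192.]), np.float64(-884.0))), (200, (array([499., 152.]), np.float64(-829.0))), (300, (array([495., 107.]), np.float64(-774.0))), (400, (array([489.,  54.]), np.float64(-718.0))), (500, (array([482.,  -7.]), np.float64(-663.0))), (700, (array([ 465., -167.]), np.float64(-552.0)))]
(450, 341) [(0, (array([524., 277.]), np.float64(-773.0))), (100, (array([519., 232.]), np.float64(-732.0))), (200, (array([513., 183.]), np.float64(-690.0))), (300, (array([507., 127.]), np.float64(-649.0))), (400, (array([500.,  64.]), np.float64(-608.0))), (500, (array([491.,  -9.]), np.float64(-566.0))), (700, (array([ 470., -191.]), np.float64(-484.0)))]
(405, 400) [(0, (array([545., 341.]), np.float64(-627.0))), (100, (array([538., 284.]), np.float64(-598.0))), (200, (array([530., 222.]), np.float64(-569.0))), (300, (array([522., 153.]), np.float64(-540.0))), (400, (array([512.,  76.]), np.float64(-511.0))), (500, (array([501., -10.]), np.float64(-482.0))), (700, (array([ 475., -218.]), np.float64(-424.0)))]
[(array([633., 446.]), np.float64(-480.0)), (array([708., 327.]), np.float64(-387.0)), (array([830., 132.]), np.float64(-295.0))]
```

View pics/sc2.png

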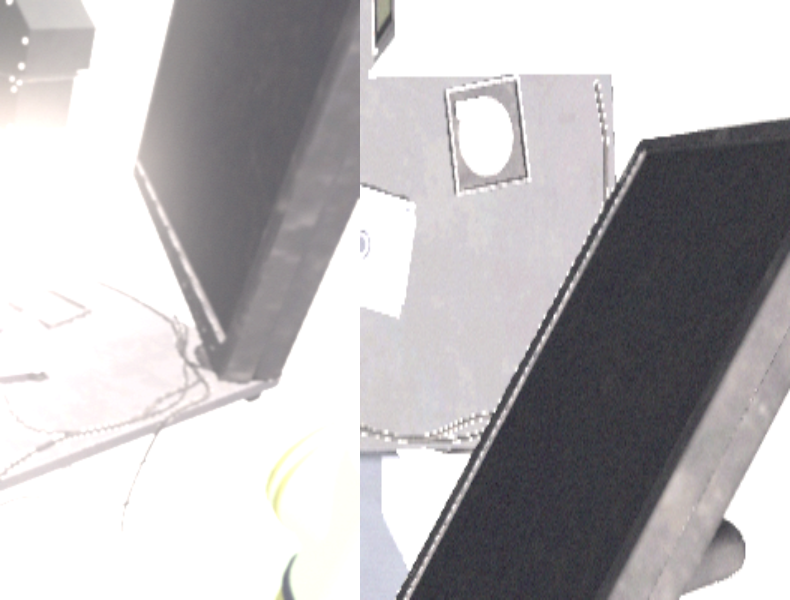

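The panel's strip edge triangulates to a level line at z ≈ 245 that seems to run close to the robot. I need a third view before moving, so I look through the wrist camera.

Run:
```python
from h import *
m=env.camera_model("wrist");T=m['camera_from_world'];R=T[:3,:3];print("cam",-R.T@T[:3,3],"look",-R[2],"up",R[1],m['fx'])
im=cv2.imread("pics/w0.png");cv2.imwrite("pics/w0b.png",cv2.convertScaleAbs(im,alpha=1.5))
```

```text
cam [ 82.66752859 573.81412864 384.67744194] look [ 0.25359036 -0.07311659 -0.9645444 ] up [-0.92925367  0.25853277 -0.26390989] 317.5204185735925
```

View pics/w0b.png

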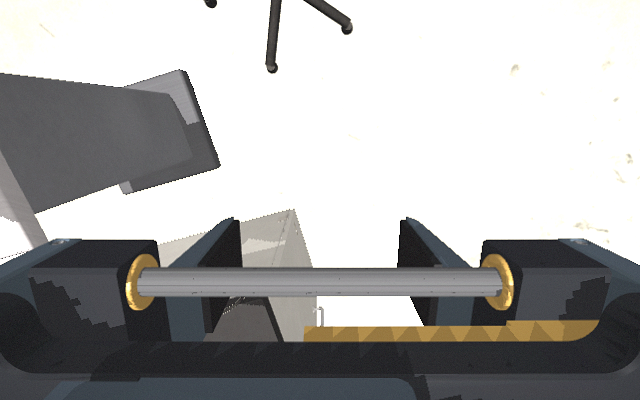

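The wrist view shows only the floor, the cart and the gripper, so it doesn't show the panel. I'll swing part of the way, staying clear of the panel's near end and watching the joint torques, then look again.

```bash
python3 -m jog '{"jaw":[0,0,0,0,0,0,0,0],"slide":[[-0.5,-0.1,-0.2],[-0.9,-0.2,-0.5],[-0.9,-0.3,-0.5],[-0.9,-0.3,-0.5],[-0.9,-0.3,-0.5],[-0.9,-0.3,-0.5],[-0.5,-0.2,-0.2],[0,0,0]],"spin":[0,0,0,0,0,0,0,0]}'
python3 - <<'E'
from h import *
s=env.state();print(s['qpos'].round(1),s['effort'].round(1),s['ee_pos'].round(0))
a=env.grab_frame("scene")[:,:,::-1];b=env.grab_frame("top")[:,:,::-1]
cv2.imwrite("pics/m1.png",np.vstack([cv2.resize(cv2.convertScaleAbs(a,alpha=1.6),(480,300)),cv2.resize(cv2.convertScaleAbs(b,alpha=1.6),(480,300))]))
E
```

```text
time_s: 0.95
ee_pos: [302.4, 458.8, 302.0]
ee_rot: [179.9, 0.1, 164.1]
force: [-1.1, 0.4, 0.6]
gripper_width: 30.5
gripper_force: 0.0
[ 55.4  13.5  83.8  -0.   82.6 -18.7] [ -1.2 -38.3 -24.8  -0.2   0.1  -0.1] [302. 459. 302.]
```

View pics/m1.png

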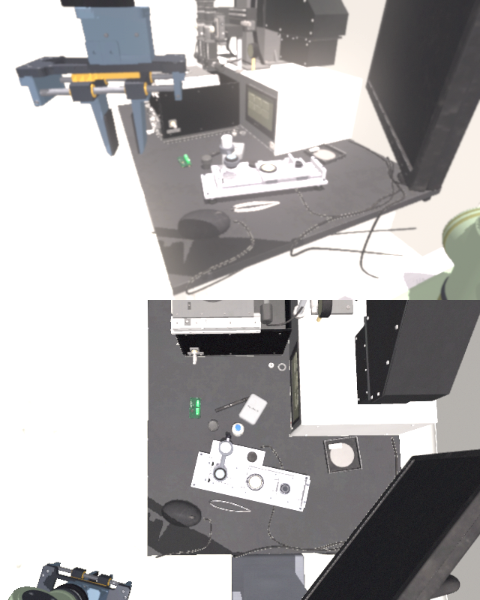

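The scene view shows the gripper at the upper left and the panel still at the right. The top view shows the gripper at the lower left and the panel's strip running off the bottom edge. I'll raise the tool on this clear side so the wrist camera gives a third view of the panel.

```bash
python3 -m jog '{"jaw":[0,0,0,0,0,0,0,0,0,0],"slide":[[-0.1,-0.2,-0.7],[-0.1,-0.2,-1],[-0.1,-0.2,-1],[-0.1,-0.2,-1],[-0.1,-0.2,-1],[-0.1,-0.2,-1],[-0.1,-0.2,-1],[-0.1,-0.2,-1],[-0.1,-0.2,-1],[0,0,-0.4]],"spin":[0,0,0,0,0,0,0,0,0,0]}'
python3 - <<'E'
from h import *
s=env.state();print(s['qpos'].round(1),s['effort'].round(1),s['ee_pos'].round(0))
m=env.camera_model("wrist");a=env.grab_frame("wrist")[:,:,::-1];cv2.imwrite("pics/w1.png",a)
T=m['camera_from_world']
def proj(P):
    p=T[:3,:3]@np.array(P,float)+T[:3,3]; return np.round([m['cx']+m['fx']*p[0]/-p[2],m['cy']-m['fy']*p[1]/-p[2],-p[2]])
for nm,P in(("strip A",(574,-295,241)),("strip mid",(400,-149,245)),("strip",(300,-65,245)),("strip",(232,-8,245)),("tablecorner",(290,-325,0)),("button",(502,7,70))): print(nm,proj(P))
print(onz("scene",(550,248),245),onz("scene",(583,252),245)); np.save("T.npy",T)
E
```

```text
time_s: 2.05
ee_pos: [311.0, 401.0, 576.1]
ee_rot: [179.8, 0.1, 164.4]
force: [0.0, -0.7, 0.8]
gripper_width: 0.7
gripper_force: 0.0
[ 50.9  13.4  45.2   0.  121.2 -23.5] [ -0.3 -34.8 -21.    0.   -0.1  -0. ] [311. 401. 576.]
strip A [ 13. 384. 624.]
strip mid [ 35. 291. 565.]
strip [ 50. 229. 534.]
strip [ 62. 182. 512.]
tablecorner [ 34. 216. 785.]
button [180. 272. 749.]
[122.13045112  89.74819973 245.        ] [101.91480666  64.29156107 245.        ]
```

View pics/w1.png

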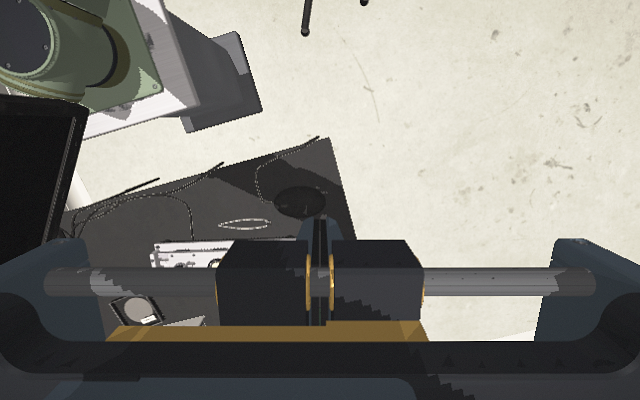

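The third view settles it. The robot base is at upper left, and a black monitor hangs beside it with its near corner at about (88,105). The strip lies where I predicted, at (62,182) and (50,229). So the arm has to reach past the monitor, and I fit the arm's link lengths to see how much clearance there is.

Run:
```python
from h import *
from scipy.optimize import least_squares
D=[(18.35,89.707,np.hypot(155.33,553.1),213.15),(13.5,83.8,np.hypot(302.4,458.8),302),(13.4,45.2,np.hypot(311,401),576.1)]
def f(p,J2,J3):
    a,b,c=np.radians(J2),np.radians(J2+J3),0
    L1,L2,e,h=p; return L1*np.sin(a)+L2*np.sin(b)+e*np.cos(b), h+L1*np.cos(a)+L2*np.cos(b)-e*np.sin(b)
res=lambda p:np.array([np.array(f(p,d[0],d[1]))-d[2:] for d in D]).ravel()
r=least_squares(lambda p:np.r_[res(p),0.01*(p[2])],[450,450,0,0]);print(r.x,res(r.x).round(1))
m=env.camera_model("top")
# monitor top edge in the top view: px (531,400),(640,250); vertical plane of the strip -> height
A=np.array([574,-295.]);n=np.array([.644,.765])
for th in(0,45):
  for px in((531,400),(585,326),(640,250),(563,400),(640,295)):
    o,d=ray("top",px,m); s=(n@(A-o[:2])-th)/(n@d[:2]); print(th,px,(o+s*d).round(0))
p=r.x
for R,Z in((502,90),(502,64),(538,64)):
    q=least_squares(lambda q:np.array(f(p,*q))-(R,Z),[20,100]).x
    el=(p[0]*np.sin(np.radians(q[0])),p[0]*np.cos(np.radians(q[0])))
    print(R,Z,q.round(1),"elbow rel shoulder",np.round(el),"wrist above TCP? h",p[3])
m=env.camera_model("wrist");
```

```text
[ 592.44106704  417.32124773   26.890924   -194.43519917] [ 0.4 -0.2 -0.7 -0.1  0.   0.3]
0 (531, 400) [333. -92. 595.]
0 (585, 326) [ 415. -161.  592.]
0 (640, 250) [ 502. -234.  586.]
0 (563, 400) [ 348. -104.  646.]
0 (640, 295) [ 455. -194.  642.]
45 (531, 400) [ 307. -129.  506.]
45 (585, 326) [ 401. -208.  502.]
45 (640, 250) [ 501. -292.  496.]
45 (563, 400) [ 324. -143.  564.]
45 (640, 295) [ 446. -246.  561.]
502 90 [ 18.6 109.2] elbow rel shoulder [189. 562.] wrist above TCP? h -194.43519917281895
502 64 [ 20.5 111. ] elbow rel shoulder [207. 555.] wrist above TCP? h -194.43519917281895
538 64 [ 23.2 106.3] elbow rel shoulder [233. 545.] wrist above TCP? h -194.43519917281895
```

The fit is good, with residuals under 1 mm. The monitor spans z 245–595 and is about 28 mm thick. For each TCP position with the tool down there is only one possible arm pose, so I need to know where the upper arm really sits sideways. I overlay the predicted centre line on the current scene and wrist views.

Run:
```python
from h import *
az=np.radians(50.9);u=np.array([np.cos(az),np.sin(az),0]);l=np.array([-np.sin(az),np.cos(az),0])
out=[]
for n in("scene","wrist"):
    m=env.camera_model(n);im=np.ascontiguousarray(env.grab_frame(n)[:,:,::-1]);im=cv2.convertScaleAbs(im,alpha=1.5);T=m['camera_from_world']
    for off,col in((0,(0,0,255)),(100,(255,0,0)),(-100,(0,255,0))):
      for z in range(0,800,50):
        r=max(0,(z-180))*np.tan(np.radians(13.4)); P=r*u+off*l+np.array([0,0,z]); p=T[:3,:3]@P+T[:3,3]
        if p[2]>-50: continue
        c=(int(m['cx']+m['fx']*p[0]/-p[2]),int(m['cy']-m['fy']*p[1]/-p[2]))
        if abs(c[0])<2000 and abs(c[1])<2000: cv2.circle(im,c,4,col,-1); 
        if z%100==0 and off==0: print(n,z,c,p[2].round())
    out.append(im)
cv2.imwrite("pics/c1.png",np.vstack([out[0][:,160:],out[1][:200,:480]]))
```

```text
scene 0 (633, 446) -480.0
scene 100 (666, 392) -433.0
scene 200 (702, 325) -388.0
scene 300 (722, 238) -347.0
scene 400 (747, 127) -306.0
scene 500 (779, -17) -265.0
scene 600 (824, -216) -224.0
scene 700 (888, -504) -183.0
wrist 0 (102, 55) -688.0
wrist 100 (66, 46) -591.0
wrist 200 (20, 35) -496.0
wrist 300 (-31, 25) -402.0
wrist 400 (-116, 8) -308.0
wrist 500 (-274, -21) -214.0
wrist 600 (-681, -99) -120.0
```

View pics/c1.png

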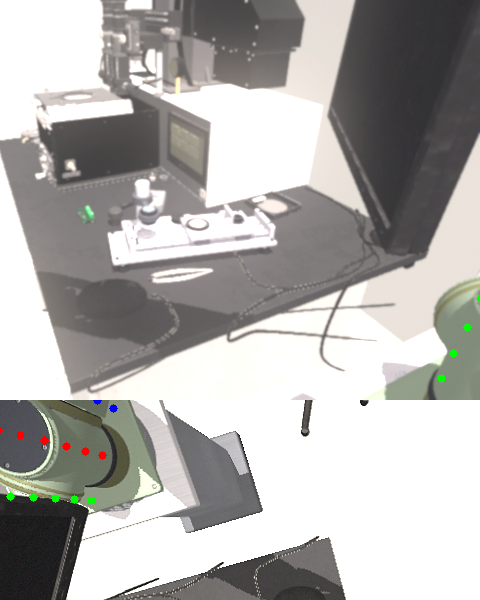

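The overlay puts the shoulder housing on the centre line at about z 200, with the monitor right beside it. The safest way past is with the upper arm nearly upright and the forearm level above the monitor's top, at r ≈ 447 and z ≈ 390. I'll swing there in steps and watch the torques.

```bash
python3 -m jog '{"jaw":[0,0,0,0,0,0,0,0,0],"slide":[[0.06,-0.25,0.6],[0.06,-0.25,0.8],[0.06,-0.25,0.8],[0.06,-0.25,0.8],[0.06,-0.25,0.8],[0.06,-0.25,0.8],[0.06,-0.25,0.8],[0.06,-0.25,0.7],[0,0,0]],"spin":[0,0,0,0,0,0,0,0,0]}'
cat > st.py <<'E'
from h import *
s=env.state();print(s['time_s'],s['qpos'].round(1),s['effort'].round(2),s['ee_pos'].round(1),s['ee_rot'].round(1),s['force'].round(1))
E
python3 st.py
python3 -m jog '{"jaw":[0,0,0,0,0,0,0,0,0],"slide":[[-0.5,-0.3,0],[-0.62,-0.35,0],[-0.62,-0.35,0],[-0.62,-0.35,0],[-0.5,-0.41,0],[-0.5,-0.41,0],[-0.5,-0.41,0],[-0.3,-0.2,0],[0,0,0]],"spin":[0,0,0,0,0,0,0,0,0]}'; python3 st.py
```

```text
time_s: 3.1
ee_pos: [279.5, 344.8, 386.8]
ee_rot: [-179.5, -0.2, 164.4]
force: [0.7, -0.2, -0.5]
gripper_width: 0.7
gripper_force: 0.0
3.1 [ 49.5   2.8  84.9   0.   92.8 -24.9] [-9.000e-02 -2.859e+01 -2.413e+01  3.000e-02 -1.000e-02 -2.000e-02] [279.5 344.8 386.8] [-179.5   -0.2  164.4] [ 0.7 -0.2 -0.5]
time_s: 4.0
ee_pos: [380.1, 232.5, 390.9]
ee_rot: [180.0, -0.0, 164.2]
force: [-0.5, -0.0, -0.5]
gripper_width: 0.0
gripper_force: 0.0
4.0 [ 30.    2.7  84.5   0.   92.8 -44.3] [ -0.73 -27.61 -24.99  -0.12   0.06  -0.11] [380.1 232.5 390.9] [180.   -0.  164.2] [-0.5 -0.  -0.5]
```

```bash
python3 -m jog '{"jaw":[0,0,0,0,0,0],"slide":[[-0.4,-0.4,0],[-0.5,-0.55,0],[-0.5,-0.55,0],[-0.5,-0.55,0],[-0.3,-0.3,0],[0,0,0]],"spin":[0,0,0,0,0,0]}' >/dev/null; python3 st.py;  python3 -m jog '{"jaw":[0,0,0,0,0,0,0,0,0],"slide":[[-0.2,-0.4,0],[-0.33,-0.56,0],[-0.33,-0.56,0],[-0.33,-0.56,0],[-0.21,-0.55,0],[-0.21,-0.55,0],[-0.21,-0.55,0],[-0.1,-0.4,0],[0,0,0]],"spin":[0,0,0,0.2,0.2,0,0,0,0]}' >/dev/null; python3 st.py
```

```text
4.6 [ 17.6   3.   84.2   0.   92.8 -56.6] [ -0.8  -27.89 -25.01  -0.15   0.06  -0.13] [424.3 146.8 390.9] [180.   -0.  164.2] [-0.1  0.7  0. ]
5.5 [ -0.    2.4  84.8   0.   92.8 -71.1] [ -0.69 -27.27 -24.84  -0.17   0.09  -0.13] [442.4  11.2 391. ] [180.  -0. 161.] [ 0.4 -0.4 -0.8]
```

The arm has swung past the monitor with torques unchanged and J1 at 0. Now I set the yaw to 166.8° and descend in checked steps.

```bash
python3 -m jog '{"jaw":[0,0,0,0,0,0,0,0,0],"slide":[[-0.1,0,0.3],[-0.1,0,0.5],[-0.1,0.1,0.5],[-0.1,0.1,0.5],[-0.1,0.1,0.5],[-0.1,0,0.5],[-0.1,0,0.4],[-0.1,0,0.2],[0,0,0]],"spin":[-0.2,-0.2,-0.2,-0.12,0,0,0,0,0]}' >/dev/null; python3 st.py;  python3 -m jog '{"jaw":[0,0,0,0,0,0,0],"slide":[[-0.1,0,0.2],[-0.1,0,0.4],[-0.1,0,0.4],[-0.1,0,0.4],[-0.1,0,0.4],[-0.1,0,0.2],[0,0,0]],"spin":[0,0,0,0,0,0,0]}' >/dev/null; python3 st.py
```

```text
6.4 [  0.4   6.2  94.8   0.   79.  -76.5] [ 4.000e-02 -2.995e+01 -2.386e+01 -2.000e-02 -1.000e-02 -1.000e-02] [468.1  14.8 288.3] [-1.800e+02 -1.000e-01  1.669e+02] [-0.6  0.6  0.5]
7.1 [ -0.1   9.8  99.3   0.   71.  -77. ] [-4.000e-02 -3.229e+01 -2.281e+01 -2.000e-02 -1.000e-02 -1.000e-02] [485.5  10.4 227.7] [-1.800e+02 -1.000e-01  1.669e+02] [ 0.1 -0.1  0.4]
```

```bash
python3 -m jog '{"jaw":[0,0,0,0,0,0,0],"slide":[[-0.1,0,0.2],[-0.1,0,0.4],[-0.1,0,0.4],[-0.1,0,0.4],[-0.1,0,0.4],[-0.06,0.02,0.2],[0,0,0]],"spin":[0,0,0,0,0,0,0]}' >/dev/null; python3 st.py;  python3 -m jog '{"jaw":[0,0,0,0,0,0,0],"slide":[[0,0,0.2],[0,0,0.4],[0,0,0.4],[0,0,0.4],[0,0,0.1],[0,0,0],[0,0,0]],"spin":[0,0,0,0,0,0,0]}' >/dev/null; python3 st.py
python3 - <<'E'
from h import *
a=env.grab_frame("scene")[:,:,::-1];b=env.grab_frame("wrist")[:,:,::-1];t=env.grab_frame("top")[:,:,::-1]
A=cv2.resize(cv2.convertScaleAbs(a[170:270,240:440],alpha=1.3),(800,400),interpolation=cv2.INTER_CUBIC)
cv2.imwrite("pics/z1.png",np.vstack([A,np.hstack([cv2.resize(b[150:400,120:520],(400,200)),cv2.resize(t[150:350,230:630],(400,200))])]))
E
```

```text
7.8 [ -0.5  13.9 103.    0.   63.2 -77.4] [-2.000e-02 -3.476e+01 -2.133e+01 -2.000e-02 -1.000e-02  0.000e+00] [501.8   7.3 167.7] [-1.800e+02 -1.000e-01  1.669e+02] [-0.3 -0.4 -0.7]
8.5 [ -0.5  16.3 106.7   0.   56.9 -77.4] [-0.000e+00 -3.572e+01 -1.971e+01 -1.000e-02  1.000e-01  0.000e+00] [502.4   7.3 124.1] [180.    0.  166.9] [ 0.5 -0.1 -0.4]
```

View pics/z1.png

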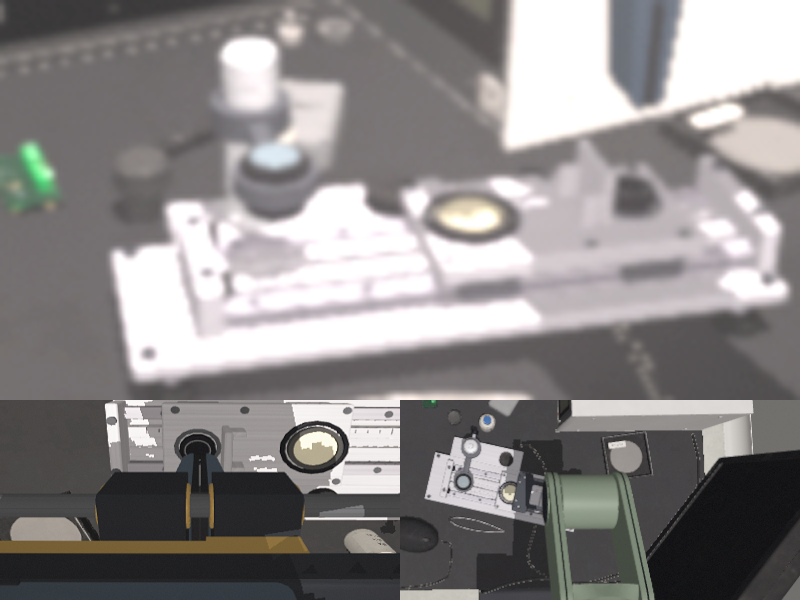

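The arm is in position with no abnormal torque. The scene crop shows the fingertip at (640,100), above the button at (632,195) and clear of the thumb rest at (595,180). In the wrist crop the button collar is at about (197,447), which is image pixel (317,209).

```bash
python3 - <<'E'
from h import *
print([onz("wrist",p,62).round(1) for p in((317,206),(317,209),(315,207))])
E
python3 -m jog '{"jaw":[0,0,0,0,0,0],"slide":[[0,0,0.3],[0,0,0.4],[0,0,0.4],[0,0,0.3],[0,0,0.1],[0,0,0]],"spin":[0,0,0,0,0,0]}' >/dev/null; python3 st.py
```

```text
[array([496.4,   6.7,  62. ]), array([498.7,   6.2,  62. ]), array([496.8,   5. ,  62. ])]
9.25 [ -0.5  19.4 110.1   0.   50.6 -77.4] [-0.000e+00 -3.678e+01 -1.795e+01 -1.000e-02  5.000e-02  0.000e+00] [501.7   7.3  78.1] [-1.800e+02 -1.000e-01  1.669e+02] [-0.2 -0.   0.5]
```

```bash
python3 -m jog '{"jaw":[0,0,0,0],"slide":[[0,0,0.15],[0,0,0.15],[0,0,0.08],[0,0,0]],"spin":[0,0,0,0]}' >/dev/null; python3 st.py; python3 -m jog '{"jaw":[0,0],"slide":[[0,0,0.08],[0,0,0]],"spin":[0,0]}' >/dev/null; python3 st.py
```

```text
9.65 [ -0.5  20.2 110.8   0.   49.  -77.4] [ 0.000e+00 -3.670e+01 -1.711e+01 -1.000e-02  1.300e-01  0.000e+00] [502.4   7.3  67.5] [180.    0.  166.9] [0.8 0.4 1.9]
9.85 [ -0.5  20.3 111.    0.   48.7 -77.4] [ 0.000e+00 -3.432e+01 -1.637e+01 -1.000e-02 -3.100e-01  0.000e+00] [502.4   7.3  65.7] [180.    0.  166.9] [-1.7  0.3  6.1]
```

```bash
python3 -m jog '{"jaw":[0,0],"slide":[[0,0,0.08],[0,0,0]],"spin":[0,0]}' >/dev/null; python3 st.py; python3 -m jog '{"jaw":[0,0],"slide":[[0,0,0.04],[0,0,0]],"spin":[0,0]}' >/dev/null; python3 st.py
```

```text
10.05 [ -0.5  20.4 111.1   0.   48.4 -77.4] [  0.   -32.66 -16.13  -0.    -0.72   0.  ] [502.5   7.3  64.1] [1.800e+02 1.000e-01 1.669e+02] [-2.7 -0.3 10. ]
10.25 [ -0.5  20.4 111.1   0.   48.4 -77.4] [-5.000e-02 -2.891e+01 -1.519e+01 -2.000e-02 -1.470e+00  0.000e+00] [502.5   7.3  63.9] [1.800e+02 1.000e-01 1.669e+02] [-4.6  0.1 17.7]
```

The button is fully down, with the force rising at z = 64. Now I push along +y.

```bash
python3 -m jog '{"jaw":[0,0,0,0,0,0,0],"slide":[[0,0.1,0],[0,0.2,0],[0,0.3,0],[0,0.3,0],[0,0.3,0],[0,0.2,0],[0,0.1,0]],"spin":[0,0,0,0,0,0,0]}' >/dev/null; python3 st.py; python3 -m jog '{"jaw":[0,0,0,0,0,0,0],"slide":[[0,0.1,0],[0,0.2,0],[0,0.3,0],[0,0.3,0],[0,0.2,0],[0,0.1,0],[0,0,0]],"spin":[0,0,0,0,0,0,0]}' >/dev/null; python3 st.py
```

```text
10.95 [  4.5  21.4 109.5   0.   49.  -72.4] [-0.000e+00 -3.024e+01 -1.513e+01  7.000e-02 -1.270e+00 -3.000e-02] [513.1  51.6  64. ] [1.800e+02 1.000e-01 1.669e+02] [-4.2 -0.3 17.2]
11.65 [ 8.200e+00  2.230e+01  1.078e+02  1.000e-01  4.970e+01 -6.870e+01] [-1.050e+00 -3.171e+01 -1.509e+01 -6.100e-01 -9.000e-01  2.000e-02] [521.6  87.1  64. ] [179.9   0.2 166.9] [-3.   2.4 16.6]
```

```bash
python3 -m jog '{"jaw":[0,0,0,0],"slide":[[0,0.2,0],[0,0.2,0],[0,0.15,0],[0,0.1,0]],"spin":[0,0,0,0]}' >/dev/null; python3 st.py; python3 -m jog '{"jaw":[0,0,0],"slide":[[0,0.1,0],[0,0.1,0],[0,0,0]],"spin":[0,0,0]}' >/dev/null; python3 st.py
```

```text
12.05 [ 10.1  22.9 106.8   0.   50.1 -66.8] [-1.000e-01 -3.246e+01 -1.527e+01  5.000e-02 -1.000e+00 -3.000e-02] [526.  105.6  64. ] [179.9   0.2 166.9] [-3.8 -0.8 15.4]
12.35 [ 1.070e+01  2.310e+01  1.064e+02 -1.000e-01  5.030e+01 -6.620e+01] [ 1.690e+00 -3.229e+01 -1.561e+01  7.100e-01 -1.190e+00  2.000e-02] [527.1 110.4  64. ] [-180.     0.2  166.9] [-2.7 -3.8 16.3]
```

```bash
python3 -m jog '{"jaw":[0,0,0],"slide":[[0,0.07,0],[0,0.07,0],[0,0,0]],"spin":[0,0,0]}' >/dev/null; python3 st.py; python3 -m jog '{"jaw":[0,0,0],"slide":[[0,0.07,0],[0,0.07,0],[0,0,0]],"spin":[0,0,0]}' >/dev/null; python3 st.py
```

```text
12.65 [ 11.   23.2 106.2  -0.3  50.5 -65.8] [  4.56 -31.96 -16.08   2.15  -1.62   0.04] [527.7 112.7  63.9] [-1.798e+02  1.000e-01  1.670e+02] [-3.9 -9.3 16.6]
12.95 [ 11.3  23.3 106.   -0.5  50.6 -65.4] [  7.18 -31.62 -16.51   3.18  -1.96  -0.04] [528.4 115.5  64. ] [-1.796e+02  1.000e-01  1.670e+02] [ -2.6 -13.2  18.2]
```

The carriage is against the stop: about 13 N lateral resistance where free running takes 1.2 N. One more small push and a hold, then I lift while still bearing lightly on the rest so the shoe locks.

```bash
python3 -m jog '{"jaw":[0,0,0,0],"slide":[[0,0.06,0],[0,0,0],[0,0,0],[0,0,0]],"spin":[0,0,0,0]}' >/dev/null; python3 st.py; python3 -m jog '{"jaw":[0,0,0,0,0,0],"slide":[[0,0,-0.05],[0,0,-0.08],[0,0,-0.1],[0,0,-0.1],[0,0,0],[0,0,0]],"spin":[0,0,0,0,0,0]}' >/dev/null; python3 st.py
```

```text
13.35 [ 11.4  23.4 106.   -0.7  50.8 -65.2] [  9.9  -31.04 -17.     4.41  -2.44  -0.08] [528.4 115.5  64. ] [-1.795e+02  1.000e-01  1.671e+02] [ -3.4 -19.9  20. ]
13.95 [ 11.5  22.9 105.5  -0.5  51.9 -65.2] [  7.42 -40.89 -20.65   3.31  -1.1   -0.1 ] [526.9 116.5  70.6] [-1.795e+02 -1.000e-01  1.670e+02] [ -1.6 -13.7   0.2]
```

```bash
python3 -m jog '{"jaw":[0,0,0,0,0,0,0,0],"slide":[[0,0,-0.08],[0,-0.1,0],[0,-0.15,0],[0,-0.1,0],[0,0,0],[0,0,-0.3],[0,0,-0.5],[0,0,-0.5]],"spin":[0,0,0,0,0,0,0,0]}' >/dev/null; python3 st.py; python3 -m jog '{"jaw":[0,0,0,0,0,0,0],"slide":[[0,-0.2,-0.8],[0,-0.5,-0.8],[0,-0.5,-0.8],[0,-0.5,-0.8],[0,-0.5,-0.8],[0,-0.3,-0.5],[0,0,0]],"spin":[0,0,0,0,0,0,0]}' >/dev/null; python3 st.py
python3 - <<'E'
from h import *
cv2.imwrite("pics/f_top.png",env.grab_frame("top")[:,:,::-1]);cv2.imwrite("pics/f_scene.png",env.grab_frame("scene")[:,:,::-1])
m=env.camera_model("wrist");T=m['camera_from_world'];w=env.grab_frame("wrist")[:,:,::-1];cv2.imwrite("pics/f_w.png",w)
y=np.array([.2284,.9736]);c=np.array([525.4,107])
def proj(n,P):
    m=env.camera_model(n);T=m['camera_from_world'];p=T[:3,:3]@np.array(P,float)+T[:3,3]
    return np.round([m['cx']+m['fx']*p[0]/-p[2],m['cy']-m['fy']*p[1]/-p[2]],1)
for yy in(2.5,-3.5): print([(n,proj(n,np.r_[c+y*yy,70])) for n in("wrist","scene","top")])
for n,f in(("wrist",w),("scene",cv2.imread("pics/f_scene.png"))):
    P=proj(n,np.r_[c+y*2.5,70]);u,v=map(int,P)
    if 20<u<620 and 20<v<380:
        g=cv2.cvtColor(f,cv2.COLOR_BGR2GRAY)[max(0,v-25):v+26,u-40:u+41]
        k=(g<75).astype(np.uint8);N,L,S,C=cv2.connectedComponentsWithStats(k)
        for i in range(1,N):
            if S[i,4]>15: print(n,S[i],(C[i]+[u-40,max(0,v-25)]).round(1))
E
```

```text
14.75 [ 10.7  19.9 103.    0.   57.1 -66.2] [-2.000e-02 -3.847e+01 -1.932e+01 -0.000e+00 -1.600e-01 -0.000e+00] [526.4 111.  113.9] [180.    0.  166.9] [ 0.5 -0.1 -0.1]
15.45 [  2.9  11.1  94.2  -0.   74.3 -73.9] [ -0.56 -35.01 -23.67  -0.12   0.29  -0.08] [510.5  37.1 251. ] [179.9   0.3 166.8] [ 0.1 -0.3 -0.4]
[('wrist', array([384.9, 182.6])), ('scene', array([350. , 220.9])), ('top', array([333.5, 240.5]))]
[('wrist', array([379.6, 182.6])), ('scene', array([352.7, 220.6])), ('top', array([336.1, 241.1]))]
wrist [ 23   7  30  29 483] [381.3 179.1]
scene [37 25  9  7 31] [351.4 223.8]
```

Run:
```python
from h import *
y=np.array([.2284,.9736]);x=np.array([.9736,-.2284]);c=np.array([525.4,107])
for z in(62,66,70):
    p=onz("wrist",(381.3,179.1),z)[:2]-c; print(z,(x@p).round(1),(y@p).round(1))
g0=cv2.imread("pics/top0.png");g1=cv2.imread("pics/f_top.png")
def blob(im,u,v,r=9):
    g=cv2.cvtColor(im,cv2.COLOR_BGR2GRAY)[v-r:v+r+1,u-r:u+r+1]; print(g.min(),g.max(),(g<90).sum())
    w=(g<90); Y,X=np.nonzero(w); return X.mean()+u-r,Y.mean()+v-r
for im,u,v in((g0,380,251),(g1,334,241)):
    q=blob(im,u,v); p=onz("top",q,66)[:2]-c; print(q,(x@p).round(1),(y@p).round(1))
w=cv2.imread("pics/f_w.png"); cv2.imwrite("pics/f_comp.png",np.vstack([cv2.resize(g1[170:300,240:430],(580,396)),cv2.resize(w[100:300,280:570],(580,200))]))
```

```text
62 -2.4 -0.2
66 -3.2 -0.9
70 -4.0 -1.7
58 220 80
(np.float64(379.8875), np.float64(250.78750000000002)) -0.1 -103.4
56 218 232
(np.float64(336.13793103448273), np.float64(240.32758620689654)) 1.7 -3.4
```

The arm's shadow spoils the top measurement, so I'll raise and retract the way I came for a clean look.

```bash
python3 -m jog '{"jaw":[0,0,0,0,0,0,0,0],"slide":[[0.2,0,-0.4],[0.3,0,-0.6],[0.3,0,-0.7],[0.3,0,-0.7],[0.3,0,-0.7],[0.3,0,-0.7],[0.2,0,-0.5],[0,0,0]],"spin":[0,0,0,0,0,0,0,0]}' >/dev/null; python3 st.py; python3 -m jog '{"jaw":[0,0,0,0,0,0,0,0,0,0],"slide":[[0.1,0.3,0],[0.2,0.6,0],[0.3,0.6,0],[0.3,0.6,0],[0.4,0.6,0],[0.4,0.6,0],[0.5,0.5,0],[0.5,0.5,0],[0.4,0.4,0],[0,0,0]],"spin":[0,0,0,0,0,0,0,0,0,0]}' >/dev/null; python3 st.py
python3 - <<'E'
from h import *
y=np.array([.2284,.9736]);x=np.array([.9736,-.2284]);c=np.array([525.4,107])
g0=cv2.imread("pics/top0.png");g1=env.grab_frame("top")[:,:,::-1];cv2.imwrite("pics/f_top2.png",g1)
cv2.imwrite("pics/f_scene2.png",env.grab_frame("scene")[:,:,::-1])
for im,u,v in((g0,380,251),(g1,334,241)):
    r=9;g=cv2.cvtColor(np.ascontiguousarray(im),cv2.COLOR_BGR2GRAY)[v-r:v+r+1,u-r:u+r+1].astype(int)
    print(np.median(g),(g<90).sum(),(g<110).sum()); Y,X=np.nonzero(g<100); q=(X.mean()+u-r,Y.mean()+v-r)
    p=onz("top",q,66)[:2]-c; print(q,(x@p).round(1),(y@p).round(1))
E
```

```text
16.4 [  5.    3.6  85.1   0.   91.  -71.9] [ 7.000e-02 -2.869e+01 -2.503e+01  1.000e-02  3.000e-01  2.000e-02] [453.7  51.3 379.1] [179.9   0.2 166.9] [-0.1 -0.  -0.7]
17.4 [ 26.6   2.9  86.4   0.1  90.8 -50.4] [  0.81 -28.08 -24.88   0.22   0.12   0.17] [393.9 210.6 375.4] [-179.9   -0.2  167.1] [ 0.3  0.2 -0.5]
148.0 80 143
(np.float64(380.0420168067227), np.float64(250.9075630252101)) -0.3 -103.8
134.0 83 140
(np.float64(333.30434782608694), np.float64(240.22608695652173)) 0.6 2.8
```

The clean top view puts the button at y = +2.8 mm, against 2.5 mm expected at the stop. The gripper is clear of everything, so I hand in.

```bash
python3 -c "
from workcell import env
print(env.job_done())"
```

```text
the job is handed in; nothing more can be done
None
```

The job is handed in: I held the lock button down, pushed the carriage to the end stop at the loupe, then let the button up. A clean top view put the carriage within about 1 mm of the stop; I inferred the lock and the filter's position rather than seeing them, and the hand-in gave no verdict.

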